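# Tap two jammed bearing balls out of a tilted parts bottle

### The job

Two steel bearing balls have wedged side by side in the narrow neck of the clear flat bottle that is held tilted, mouth down, over its catch tray. Knock the bottle's long side with a few short brisk taps until the balls come free, and leave both lying still in the tray below the mouth. The similar bottle beside it is wide-mouthed and empty and needs nothing.

Things in the scene. Friction and masses are not known exactly. Their poses are not given: they have to be found in the camera images.
- bottle: Clear flat bottle, body 70 mm wide, 32 thick, 92 long, tilted 30 deg, mouth down. Origin: 103 above table, mid width and thickness. Own x: to the mouth, 84 ahead; y: level, across. Tap an upright side at own y = +35 or -35, 0 to 30 ahead of the origin; 60 free beside each. Its rear end rises 38 above the origin: keep the gripper's body clear. On leaf springs: moves 20 either way along y; 0.3 kg.
- ball_a_center (a point): Centre of one polished steel ball, 20 mm across, 33 g, jammed beside the other against the bottle's shoulders, before the neck (32 mm wide inside). A slow push does not free them; a knock that moves the bottle at 0.15 to 0.3 m/s about 15 mm aside, then draws back, usually does in one to three taps. The bottle then rings for about 1 s.
- ball_b_center (a point): Centre of the other polished steel ball, 20 mm across, 33 g, jammed beside the first one. (The look-alike bottle has a mouth 55 mm wide and holds no balls.) The springs resist a sideways push with 0.4 N per mm and bring the bottle back by themselves.
- tray (a point): Centre of the inner floor of the aluminium catch tray bolted below the bottle's mouth, 4 mm above the table. Own x points level away from the bottle, z up; the bottle's origin lies 125 mm behind it along -x. Inside 124 by 124 mm; walls 45 mm above the table, the one under the mouth 30 mm. A ball lying in it has its centre 10 mm above this point.

How it is judged:
On the way:
1. The robot has tapped the bottle (contact force between any of the fingers, the arm and bottle above 1 N).
At the end, for the whole second after the job is handed in: Both balls lie on the floor of the catch tray (centres inside its walls and less than 25 mm above its floor) and are still (under 50 mm/s), and the bottle has stopped swinging (under 30 mm/s) (x of ball_a_center in the frame of tray between -0.063 and 0.063 m and y of ball_a_center in the frame of tray between -0.062 and 0.062 m and z of ball_a_center in the frame of tray between 0 and 0.025 m and x of ball_b_center in the frame of tray between -0.063 and 0.063 m and y of ball_b_center in the frame of tray between -0.062 and 0.062 m and z of ball_b_center in the frame of tray between 0 and 0.025 m and linear speed of bottle below 0.03 m/s and linear speed of each of ball_a, ball_b below 0.05 m/s); the robot touches nothing.
It also fails if it takes over 32 s, if anything falls off the work surface, if the arm or the gripper's body presses on something with over 40 N, if the wrist force passes 120 N, or if a joint passes its speed limit or range.

### The arm

A 7-joint arm with a two-finger parallel gripper is mounted at the origin on the work surface. World frame = base frame: x ahead of the robot, y to its left, z up, the work surface at z = 0. Lengths are in m, angles in rad, forces in N, time in s.
With the tool pointing down it reaches from about 0.4 to 0.875 m from the base axis. Payload 19.3 kg.
Tool frame: the origin (TCP) lies midway between the tips of the shut fingers; the grasp point (between the pads) lies bot.tcp_to_grasp behind it (bot.tcp_to_grasp is the distance from the TCP to the grasp point, in m); z points along the fingers, y is the line along which they close (so a half turn about z gives the same grasp; the last joint's range is limited). The gripper opens to 85 mm and grips with 20 to 120 N. Pads are 22 mm wide; open, the fingers measure 114 mm over their backs; the gripper's body (76 mm by 85 mm) begins 54 mm behind the grasp point. The pads swing forward as they close: fully open they stand 13 mm farther back than shut.
Start: joints at [-1.257, 0.521, -0.036, 1.599, 0.021, 1.021, -0.113], TCP at [0.234, 0.58, 0.231] pointing down, gripper open.
Joint ranges: [-2.91, 2.91], [-0.3, 2.13], [-1.5, 1.42], [0.17, 2.43], [-1.26, 4.41], [0.16, 1.93], [-2.52, 2.52]. Speed limits (rad/s): [1.89, 1.89, 2.39, 2.39, 3.01, 3.01, 3.01].

### API

Orientations are given as [roll, pitch, yaw] about the fixed x, y, z axes, in that order (R = Rz(yaw) Ry(pitch) Rx(roll)).
In Python, from workcell import observe, imaging, bot gives the robot as it stands.
- The arm moves only by the tool send_rows, never from a script. Its argument "plan" is text: rows parted by semicolons, each of 7 numbers parted by spaces: the shift along the tool's x, y, z in m, then the turn, a rotation vector about the tool's x, y, z in degrees, then the finger opening in m, from 0 to 0.0854. In form: dx dy dz rx ry rz claw; .... A call has 1 to 10 rows; each row is the pose to reach, as a shift and turn from the pose commanded when the call began, along the tool's axes at that moment; what a row does not reach only later rows make up. A row lasts 1/12 s, in which the tool goes at most 41.7 mm and 7.16 degrees, less where a joint would pass 70% of its speed; a pose out of reach is approached as far as the arm can. A call with a gripper value outside its range is refused whole. The fingers move at their own pace and stop on an object; "grip_force" is the grip in N (left out, the last holds). Time passes only in rows, so rows that repeat a pose let the fingers close. It gives the time, the measured TCP pose, the force, the opening and the grip force at its end, in the units of the state.
- observe(): the state, without advancing time (a new reading comes with each control period).
- imaging.grab_frame(name): name is "scene" or "top"; returns a dict with "color" (400x640x3 uint8, red, green, blue), "fx", "fy", "cx", "cy" (pixels), "eye" and "orientation" of the camera in the world. Camera axes: x right, y down, z forward; pixel columns grow to the right and rows downward; lengths in m; the calibration is good to about 2 mm. A picture is of the moment at which its call begins. There is no depth.
- bot.job_done(): hands the job in; it is judged then, once.
The state is a dict: "clock": time; "qpos": joint angles; "qd": joint speeds; "joint_efforts": joint torques, N m; "position": TCP position; "tool_rot": TCP orientation; "force": force on the tool from outside, world axes, zero at the start; "moment": the same for the moment, N m; "grip_width": finger opening in m; "finger_force": force on a finger pad.
Only numpy, scipy, OpenCV 4.12 (cv2) and the standard library are available. Lean on these libraries where they do the work, as an engineer would, in place of code of your own. Each camera call takes 0.05 s, during which the arm holds its last target. There are 200 camera calls.

## Working session

There is one attempt and no reset: what is moved stays moved. The work goes in short steps, Python scripts to look and compute and a tool call to move; the robot and the scene stay as the last step left them, time stands still between calls to the robot, and variables do not carry over. Pictures are saved under pics/ and viewed, at most 10 in all, crops included, and the job is handed in when it is done.

Besides the shell and the picture viewer there is one more tool, called after "Request:" as name(argument=value, ...) on one line, values as JSON. send_rows: Moves the arm, as the interface text tells. Its arguments: {"type":"object","properties":{"plan":{"type":"string"},"grip_force":{"type":"number"}},"required":["plan"]}

```bash
mkdir -p pics; python3 - <<'E'
from workcell import observe, imaging, bot
import cv2
for n in ("scene","top"):
    f=imaging.grab_frame(n); cv2.imwrite(f"pics/{n}0.png",f["color"][:,:,::-1])
    print(n,{k:v for k,v in f.items() if k!="color"})
s=observe(); print(s["clock"],s["position"],s["tool_rot"],bot.tcp_to_grasp)
E
```

```text
scene {'fx': 388.3438536999208, 'fy': 388.3438536999208, 'cx': 323.21890312143364, 'cy': 198.86633643478905, 'eye': array([0.94119244, 0.15804786, 0.78135741]), 'orientation': array([-2.61262952, -0.01068553,  2.04682269])}
top {'fx': 444.7818487977787, 'fy': 444.7818487977787, 'cx': 316.74694214478, 'cy': 195.12864894853223, 'eye': array([ 0.4291159 , -0.00240701,  0.90438229]), 'orientation': array([-2.97558078, -0.02322822, -1.57671173])}
0.1 [0.23394925 0.57925452 0.23079781] [-3.14059381e+00  8.94548126e-05  2.75779941e+00] 0.0187
```

View pics/scene0.png

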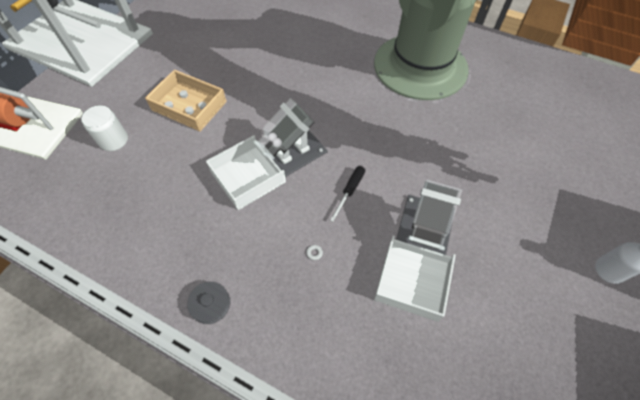

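View pics/top0.png

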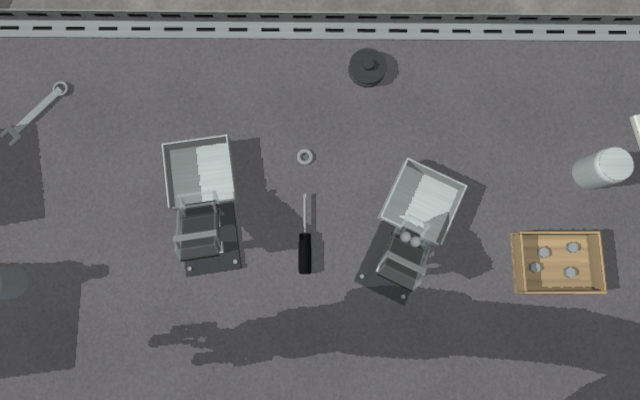

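The top view shows the jammed balls at about (406,237) and (416,241) in the right-hand bottle, so that one is the target. Its tray is at about (423,201). I'll enlarge both views.

```bash
python3 - <<'E'
import cv2
a=cv2.imread("pics/top0.png")[150:310,345:495]
b=cv2.imread("pics/scene0.png")[90:215,195:345]
cv2.imwrite("pics/c1.png",cv2.resize(a,None,fx=3.75,fy=3.75,interpolation=cv2.INTER_CUBIC))
cv2.imwrite("pics/c2.png",cv2.resize(b,None,fx=4,fy=4,interpolation=cv2.INTER_CUBIC))
E
```

```text
(no output)
```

View pics/c1.png

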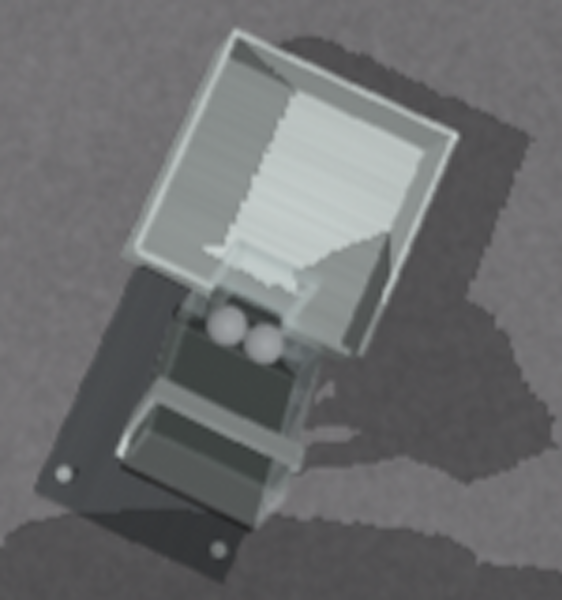

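View pics/c2.png

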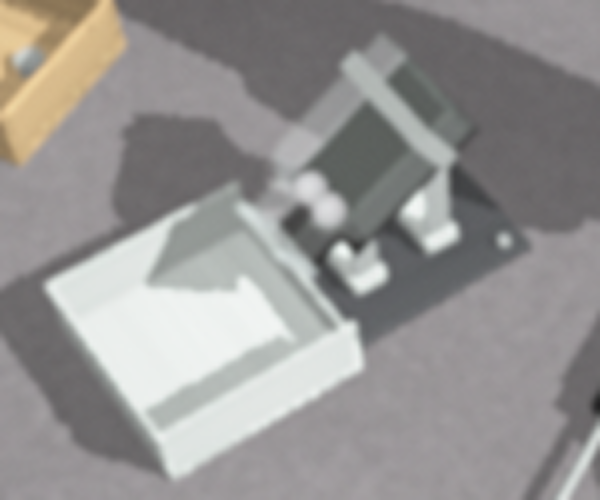

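Top crop: the tray rim corners are at (237,32), (455,135), (137,252) and (357,352), and the balls at (228,326) and (264,344). Scene crop: the balls are at (311,187) and (329,210), and the tray rim corners at (47,287), (172,478), (237,187) and (357,330).

```bash
cat > h.py <<'E'
import numpy as np
from scipy.spatial.transform import Rotation as R
C={"scene":(388.344,323.219,198.866,[0.94119244,0.15804786,0.78135741],[-2.61262952,-0.01068553,2.04682269]),
"top":(444.782,316.747,195.129,[0.4291159,-0.00240701,0.90438229],[-2.97558078,-0.02322822,-1.57671173])}
def ray(cam,u,v):
    f,cx,cy,e,o=C[cam]; d=R.from_euler("xyz",o).as_matrix()@[(u-cx)/f,(v-cy)/f,1]
    return np.array(e),d/np.linalg.norm(d)
def atz(cam,u,v,z):
    e,d=ray(cam,u,v); return e+d*(z-e[2])/d[2]
def tri(r1,r2):
    (a,d),(b,g)=r1,r2; s=np.linalg.lstsq(np.c_[d,-g],b-a,rcond=None)[0]
    p,q=a+s[0]*d,b+s[1]*g; return (p+q)/2,np.linalg.norm(p-q)
t=lambda c:((c[0]+.5)/3.75-.5+345,(c[1]+.5)/3.75-.5+150)
s=lambda c:((c[0]+.5)/4-.5+195,(c[1]+.5)/4-.5+90)
E
python3 - <<'E'
from h import *
from workcell import observe
np.set_printoptions(precision=4,suppress=True)
T=[atz("top",*t(c),.045) for c in [(237,32),(455,135),(137,252),(357,352)]]
S=[atz("scene",*s(c),.045) for c in [(172,478),(47,287),(357,330),(237,187)]]
for P in (T,S):
    P=np.array(P)[:,:2]; c=P.mean(0); print(P.tolist(),c)
    ax=(P[0]+P[1]-P[2]-P[3])/2; print(np.linalg.norm(ax),np.linalg.norm(P[0]-P[1]),np.linalg.norm(P[2]-P[3]),"yaw",np.degrees(np.arctan2(ax[1],ax[0])))
    print("origin",c-.125*ax/np.linalg.norm(ax))
for a,b in [((228,326),(329,210)),((264,344),(311,187)),((228,326),(311,187)),((264,344),(329,210))]:
    print("ball",tri(ray("top",*t(a)),ray("scene",*s(b))))
o=observe();print(R.from_euler("xyz",o["tool_rot"]).as_matrix(),o["clock"])
E
```

```text
[[0.6475019775394717, -0.2056206219945638], [0.5915141535456052, -0.3192260619278531], [0.5298531280671412, -0.1486434025188788], [0.4775484215090235, -0.26113839277333334]] [ 0.5616 -0.2337]
0.12931090727683214 0.12665240786500812 0.1240600868953453 yaw -26.417941190979047
origin [ 0.4497 -0.178 ]
[[0.6634275957691795, -0.18406204526241768], [0.5911635852502393, -0.31838910574148793], [0.5337842237175794, -0.14432408632792873], [0.47718630506561704, -0.2610308178164389]] [ 0.5664 -0.227 ]
0.13112847073596445 0.15253146033926676 0.12970653634441617 yaw -21.73000479643322
origin [ 0.4503 -0.1807]
ball (array([ 0.4886, -0.1866,  0.0792]), np.float64(0.0009398407129577641))
ball (array([ 0.4796, -0.2039,  0.0801]), np.float64(0.0009909141901493239))
ball (array([ 0.4896, -0.1885,  0.0974]), np.float64(0.011652545234661046))
ball (array([ 0.4785, -0.202 ,  0.0619]), np.float64(0.01419293036206111))
[[-0.9273  0.3744 -0.0003]
 [ 0.3744  0.9273 -0.001 ]
 [-0.0001 -0.001  -1.    ]] 0.1
```

The two views agree on the geometry:

| Quantity | Value |
|---|---|
| Bottle origin | about (0.449, -0.178) |
| Yaw | about -26.5° |
| Ball height | 0.080 |

I'll approach the bottle's +y side with the fingers shut and tool x along the bottle's +y.

Request:
send_rows(plan="-0.5 -0.548 0 0 0 94.5 0; -0.5 -0.548 0 0 0 94.5 0; -0.5 -0.548 0 0 0 94.5 0; -0.5 -0.548 0 0 0 94.5 0; -0.5 -0.548 0 0 0 94.5 0; -0.5 -0.548 0 0 0 94.5 0; -0.5 -0.548 0 0 0 94.5 0; -0.5 -0.548 0 0 0 94.5 0; -0.5 -0.548 0 0 0 94.5 0; -0.5 -0.548 0 0 0 94.5 0")

```text
clock: 0.93
position: [0.3793, 0.187, 0.2314]
tool_rot: [-3.142, -0.0, 1.502]
force: [0.7, -0.4, 0.6]
grip_width: -0.0002
finger_force: 0.0
```

Request:
send_rows(plan="-0.295 0.134 0 0 0 22.5 0; -0.295 0.134 0 0 0 22.5 0; -0.295 0.134 0 0 0 22.5 0; -0.295 0.134 0 0 0 22.5 0; -0.295 0.134 0 0 0 22.5 0; -0.295 0.134 0 0 0 22.5 0; -0.295 0.134 0 0 0 22.5 0; -0.295 0.134 0 0 0 22.5 0; -0.295 0.134 0 0 0 22.5 0; -0.295 0.134 0 0 0 22.5 0")

```text
clock: 1.77
position: [0.4942, -0.1157, 0.2309]
tool_rot: [-3.141, 0.001, 1.112]
force: [0.4, 0.6, -0.1]
grip_width: -0.0
finger_force: 0.0
```

```bash
python3 - <<'E'
from workcell import observe, imaging
import cv2
f=imaging.grab_frame("scene"); cv2.imwrite("pics/s1.png",cv2.resize(f["color"][60:230,150:400,::-1],None,fx=3,fy=3,interpolation=cv2.INTER_CUBIC))
o=observe(); print(o["position"],o["tool_rot"],o["clock"])
E
```

```text
[ 0.49400812 -0.11411695  0.23091742] [-3.14074305e+00  3.71070730e-04  1.11387887e+00] 1.8167
```

View pics/s1.png

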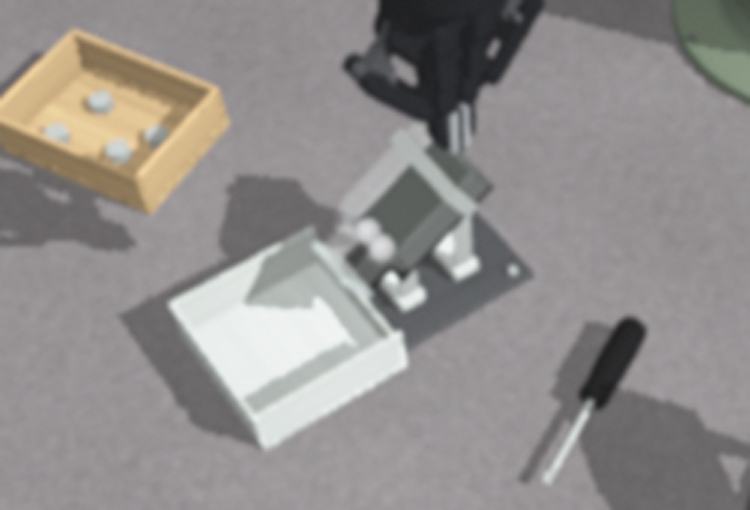

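The fingers hang beside and above the bottle's +y side, with their tips at about crop (457,150). The balls are still jammed at about (372,238). Next I descend.

Request:
send_rows(plan="0 0 0.04 0 0 0 0; 0 0 0.08 0 0 0 0; 0 0 0.12 0 0 0 0; 0 0 0.143 0 0 0 0; 0 0 0.143 0 0 0 0; 0 0 0.143 0 0 0 0")

```text
clock: 2.32
position: [0.4938, -0.113, 0.0883]
tool_rot: [-3.14, 0.001, 1.116]
force: [1.5, -0.2, 0.3]
grip_width: 0.0001
finger_force: 0.0
```

```bash
python3 - <<'E'
from workcell import observe, imaging
import cv2
f=imaging.grab_frame("top"); cv2.imwrite("pics/t2.png",cv2.resize(f["color"][140:310,300:510,::-1],None,fx=3.5,fy=3.5,interpolation=cv2.INTER_CUBIC))
o=observe(); print(o["position"],o["tool_rot"],o["force"],o["clock"])
E
```

```text
[ 0.49468885 -0.11334746  0.08942816] [ 3.14119736e+00 -2.74041405e-04  1.11592815e+00] [0.61021309 0.15875292 0.18951218] 2.3667
```

View pics/t2.png

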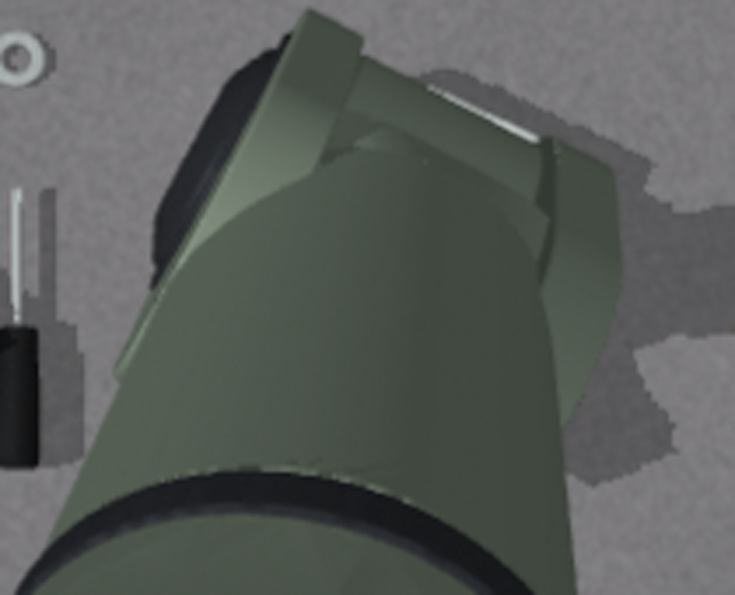

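The arm hides the bottle in the top view, so I'll check with the scene camera. The gap to the bottle is about 32 mm. First tap.

Request:
send_rows(plan="-0.022 0 0 0 0 0 0; -0.046 0 0 0 0 0 0; 0 0 0 0 0 0 0; 0 0 0 0 0 0 0; 0 0 0 0 0 0 0; 0 0 0 0 0 0 0; 0 0 0 0 0 0 0; 0 0 0 0 0 0 0; 0 0 0 0 0 0 0; 0 0 0 0 0 0 0")

```text
clock: 3.2
position: [0.4943, -0.1141, 0.0885]
tool_rot: [3.141, 0.0, 1.115]
force: [-0.1, -0.1, -0.5]
grip_width: 0.0002
finger_force: 0.0
```

```bash
python3 - <<'E'
from workcell import observe, imaging
import cv2
f=imaging.grab_frame("scene"); cv2.imwrite("pics/s3.png",cv2.resize(f["color"][60:230,150:400,::-1],None,fx=3,fy=3,interpolation=cv2.INTER_CUBIC))
o=observe(); print(o["position"],o["force"],o["clock"])
E
```

```text
[ 0.4942722  -0.11407486  0.08842738] [-0.5938624  -0.17221879  0.69559906] 3.25
```

View pics/s3.png

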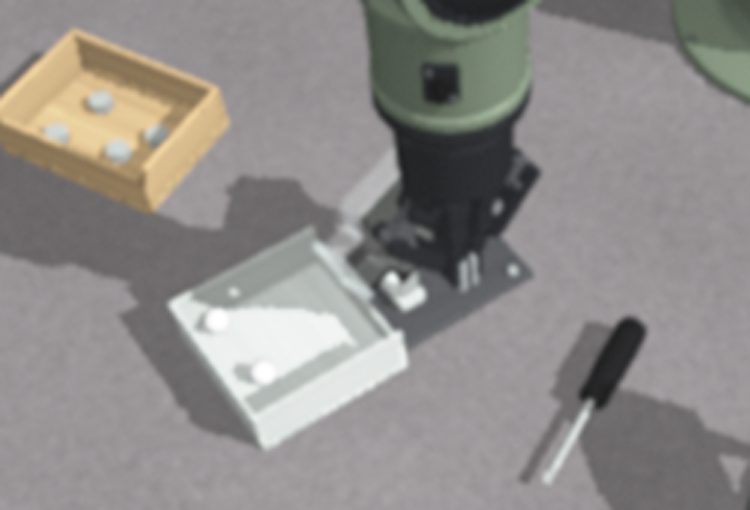

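One tap freed both balls: they now lie in the tray at crop (216,320) and (263,372). I'll back off and let everything come to rest.

Request:
send_rows(plan="0.01 0 0 0 0 0 0; 0.01 0 -0.03 0 0 0 0; 0.01 0 -0.06 0 0 0 0; 0.01 0 -0.09 0 0 0 0; 0.01 0 -0.12 0 0 0 0; 0.01 0 -0.14 0 0 0 0; 0.01 0 -0.14 0 0 0 0; 0.01 0 -0.14 0 0 0 0; 0.01 0 -0.14 0 0 0 0; 0.01 0 -0.14 0 0 0 0")

```text
clock: 4.08
position: [0.4984, -0.1046, 0.2273]
tool_rot: [-3.14, 0.001, 1.115]
force: [0.2, -0.8, 0.1]
grip_width: -0.0
finger_force: 0.0
```

Request:
send_rows(plan="0 0 0 0 0 0 0; 0 0 0 0 0 0 0; 0 0 0 0 0 0 0; 0 0 0 0 0 0 0; 0 0 0 0 0 0 0; 0 0 0 0 0 0 0; 0 0 0 0 0 0 0; 0 0 0 0 0 0 0; 0 0 0 0 0 0 0; 0 0 0 0 0 0 0")

```text
clock: 4.92
position: [0.4987, -0.1049, 0.2283]
tool_rot: [-3.142, -0.0, 1.115]
force: [-0.3, 0.1, 0.1]
grip_width: -0.0
finger_force: 0.0
```

Request:
send_rows(plan="0 0 0 0 0 0 0; 0 0 0 0 0 0 0; 0 0 0 0 0 0 0; 0 0 0 0 0 0 0; 0 0 0 0 0 0 0; 0 0 0 0 0 0 0; 0 0 0 0 0 0 0; 0 0 0 0 0 0 0; 0 0 0 0 0 0 0; 0 0 0 0 0 0 0")

```text
clock: 5.75
position: [0.4987, -0.1049, 0.2283]
tool_rot: [-3.142, 0.0, 1.115]
force: [0.3, 0.3, -0.3]
grip_width: -0.0
finger_force: 0.0
```

```bash
python3 - <<'E'
from workcell import observe, imaging
import cv2,numpy as np
a=imaging.grab_frame("scene")["color"][60:230,150:400]
for _ in range(6): b=imaging.grab_frame("scene")["color"][60:230,150:400]
d=np.abs(a.astype(int)-b).max(2); print("changed px",(d>25).sum(),d.max())
cv2.imwrite("pics/s4.png",cv2.resize(b[:,:,::-1],None,fx=3,fy=3,interpolation=cv2.INTER_CUBIC))
o=observe(); print(o["position"],o["force"],o["clock"])
E
```

```text
changed px 0 4
[ 0.49870327 -0.10494567  0.22829659] [-0.94496835  0.65572482 -0.18982061] 6.1
```

View pics/s4.png

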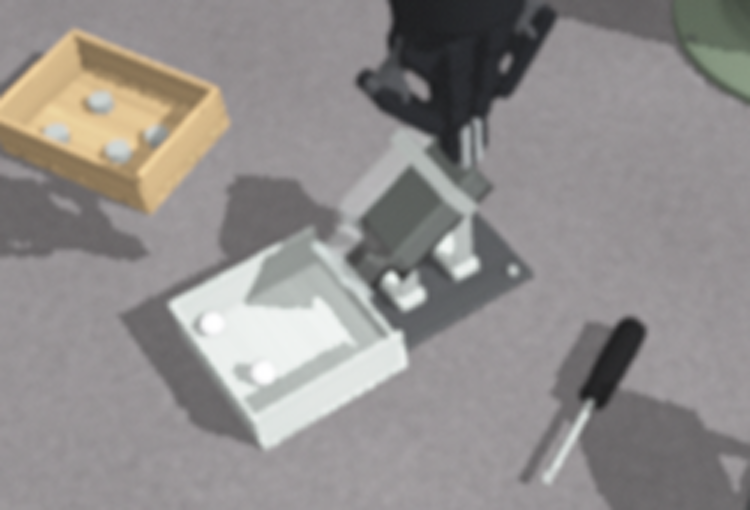

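The bottle's neck is empty and both balls lie in the tray at (211,322) and (262,372). No pixel changed noticeably over 0.3 s, so nothing is moving and I can hand in.

```bash
python3 -c "
from workcell import bot
print(bot.job_done())"
```

```text
the job is handed in; nothing more can be done
None
```

One tap freed both balls; they lie still in the tray, the bottle has stopped swinging, the arm is clear, and I handed the job in at about 6 s (no verdict was returned).

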